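Load the hardness tester on the marked spot

TASK

Slide the test bar along the tester's channel until the ringed cross is centred under the indenter tip, and leave it there. Then take the winged key from the rest block, push it fully home into the spring-loaded bayonet socket, turn it a full quarter turn clockwise so that the indenter presses on the cross, and finish while still gripping the key and holding it in, turned against its spring. Leave the round plug in its hole and do not knock the other things about.

Things in the scene. Friction and masses are not known exactly. Their poses are not given: they have to be found in the camera images.
- tester: bench hardness tester, fixed: dark iron plinth 140 x 490 mm, 30 mm high. Origin on the table, z up; own +y runs along the plinth from the bayonet socket to the column (250 mm tall). A channel along own y (steel rails 8 mm high, 43 mm apart, centred on own x = 0) carries the test bar. The head's arm, 64 mm wide, underside 155 mm above the table, reaches from the column to own y = 70 mm.
- indenter: the steel indenter, a pin 10 mm thick with a pointed lower end, below the head's round nose (42 mm across, lower end 80 mm above the table). Turning the key clockwise in the socket lowers it, about 5 mm per rad, until it presses on the bar with a light spring (about 4 N). Origin at its tip.
- indenter_tip (a point): lower end of the indenter, at own x 0, y +100 mm of the tester; at the start 49 mm above the table and 5 mm above the bar.
- bar: loose aluminium test bar, 40 (own x) x 165 (own y) x 14 mm, 0.2 to 0.4 kg, lying in the tester's channel with 1.5 mm play on either side; it slides along the tester's y. Origin at the centre of its underside, 30 mm above the table; own y points to the marked end.
- mark (a point): centre of the ringed cross (ring 10 mm across, arms 16 mm) on the bar's top, 44 mm above the table, 22 mm from the bar's column-side end. The three single small dots are old dents. At the start it is 40 to 85 mm short of the indenter tip, on the socket side.
- bar_grip (a point): centre of the upright grip block (16 mm across the channel, 26 mm along it, 34 mm tall, standing on the bar's top) at the socket-side end of the bar, 125 mm from the mark along the bar.
- key: loose steel load key, about 0.11 kg. Origin at the centre of the underside of its round flange (46 mm across, 5 mm thick), z up. Below it a shank 20 mm across, 24 mm long, the lowest 5 mm tapered, with two lugs along own x (32 mm over both, 6 mm wide, 6 mm tall, tops 13 mm below the flange). At the start it stands in either hole of the rest block, wing roughly along the block, flange on its top.
- key_grip (a point): centre of the key's flat wing, 40 mm (own x, in line with the lugs) x 14 mm (own y) x 38 mm tall, standing on the flange; 24 mm above the flange's underside. Axes as the key's.
- plug: round-headed steel blanking plug without wing, head 28 mm across, top 25 mm above the flange's underside; it stands in the other hole of the rest block. Origin at the centre of its flange's underside.
- rest: grey rest block, fixed, 170 (own x) x 75 x 42 mm, origin at its underside's centre; two 37 mm round holes at own x -40 and +40 mm.
- socket_rim (a point): centre of the top of the bayonet socket's steel collar (52 mm across, bore 23 mm, rim 60 mm above the table), on the tester at own y -180 mm; axes as the tester's. Two 10 mm wide notches at own +x and -x let the lugs in: the key enters with its wing along the tester's x, either way round. Fully home its flange lies on the rim, key_grip 24 mm above it.
- follower: sprung disc inside the socket; it meets the shank when the flange is 10 mm above the rim and pushes back with 1.5 to 4 N. The key can turn, clockwise seen from above, only with its flange within 3 mm of the rim, against a return spring (up to 0.1 N m plus rubbing). Once turned, the spring may lift it until the flange is 3 mm off the rim, held by the lip; let go, it tends to turn back.
- load_turn (a joint): turn of the follower, which the key drives (up to 0.1 rad of play): 0 at rest, grows clockwise seen from above, a quarter turn is 1.57, stop at 1.66 rad.
- loupe: black eyeglass loupe, 38 mm across, 34 mm tall; bystander, origin at its underside.
- puck: black round specimen mount, 40 mm across, 18 mm tall; bystander, origin at its underside.
- screwdriver: screwdriver, 160 mm long, lying; bystander.
- jar: small glass jar with metal cap, 50 mm across, 50 mm tall; bystander, origin at its underside.
- gauge_block: steel block 60 x 30 x 20 mm; bystander, origin at its underside.
- spanner: small spanner, 140 mm long, lying; bystander.
Things that resemble listed ones, but are neither listed nor needed, are in the scene too. Leave any red look-alike of the key alone.

How it is judged:
On the way, in this order (a step that is already met when the one before it is completed fails the run):
1. the cross is under the indenter tip (within 4 mm) and the bar is let go and still, before the key is turned (horizontal distance between mark and indenter_tip below 0.004 m and value of joint load_turn below 0.2 rad and linear speed of bar below 0.01 m/s and contact force between the fingers and bar below 0.1 N), for 0.2 s.
2. the key is pushed home in the socket, flange within 4.5 mm of the rim (z of key_grip in the frame of socket_rim below 0.0285 m and horizontal distance between key_grip and socket_rim below 0.005 m and angle between key_grip's own z axis and vertical below 0.15 rad), for 0.05 s.
At the end, for the whole second after the job is handed in: Cross within 4 mm of the indenter tip, which presses on the bar (over 0.5 N); key upright in the socket (within 5 mm, 0.15 rad), flange within 4.5 mm of the rim, follower turned over 1.3 rad and still; fingers still grip the key (over 1.5 N) (all of step 2 and horizontal distance between mark and indenter_tip below 0.004 m and value of joint load_turn above 1.3 rad and contact force between indenter and bar above 0.5 N and contact force between the fingers and key above 1.5 N and velocity of joint load_turn between -0.2 and 0.2 rad/s); the arm keeps its last pose, push and grip.
It fails at once if the plug is moved by over 20 mm (distance of plug from where it was at the start of the episode above 0.02 m).
It fails at once if a bystander (loupe, puck, screwdriver, jar, gauge block, spanner) is moved by over 30 mm (distance of any of loupe, puck, screwdriver, jar, gauge_block, spanner from where it was at the start of the episode above 0.03 m).
It also fails if it takes over 54 s, if anything falls off the work surface, if the arm or the gripper's body presses on something with over 40 N, if the wrist force passes 120 N, or if a joint passes its speed limit or range.

ROBOT

A 6-joint arm with a two-finger parallel gripper is mounted at the origin on the work surface. World frame = base frame: x ahead of the robot, y to its left, z up, the work surface at z = 0. Lengths are in m, angles in rad, forces in N, time in s.
With the tool pointing down it reaches from about 0.325 to 1 m from the base axis. Payload 5.1 kg.
Tool frame: the origin (TCP) lies midway between the tips of the shut fingers; the grasp point (between the pads) lies 19 mm behind it; z points along the fingers, y is the line along which they close (so a half turn about z gives the same grasp; the last joint's range is limited). The gripper opens to 85 mm and grips with 20 to 120 N. Pads are 22 mm wide; open, the fingers measure 114 mm over their backs; the gripper's body (76 mm by 85 mm) begins 54 mm behind the grasp point. The pads swing forward as they close: fully open they stand 13 mm farther back than shut.
Start: joints at [-1.201, 0.124, 1.65, -0, 1.367, -0.083], TCP at [0.284, -0.584, 0.231] pointing down, gripper open.
Joint ranges: [-2.61, 2.61], [-1.02, 2.33], [0.03, 2.71], [-1.35, 4.49], [0.32, 2.68], [-2.91, 2.91]. Speed limits (rad/s): [2.57, 2.57, 3.14, 3.14, 3.14, 3.14].

INTERFACE

Orientations are given as a unit quaternion [x, y, z, w].
In Python, from plant import move_pose, move_linear, goto_joints, move_gripper, sleep, solve_ik, state, camera, IKError, finish_job gives the robot as it stands. Calls block until the motion is done:
- move_pose(position, orientation): joint-space move of the TCP to a pose.
- move_linear(position, v=0.15, rot=None, threshold=None): straight line of the TCP; rot=None keeps the orientation; v is the mean speed in m/s. With threshold (N) it stops when the force on the tool has changed by that much, and returns True; else False.
- goto_joints(angles): joint-space move.
- move_gripper(opening, strength=None): finger opening in m; strength is the grip in N (None keeps the last); returns when the fingers have stopped.
- sleep(seconds).
- solve_ik(position, orientation): joint angles nearest the present ones, or None.
- state(): the state.
- camera(name): name is "scene" or "top" or "wrist"; returns a dict with "image" (420x560x3 uint8, red, green, blue), "depth" (420x560 float32, m along the optical axis (not along the pixel's ray), 0 where there is no reading), "fov_y" (degrees; the focal length in pixels is half the picture's height over the tangent of half this angle, whatever the lens; pixels are square), "cx", "cy" (the principal point, pixels), "dist_coeffs" ([k1, k2, p1, p2, k3] as OpenCV has them; the pictures are not rectified), "R" (3x3) and "t" (3): a world point X has camera coordinates R X + t. Camera axes: x right, y down, z forward; pixel columns grow to the right and rows downward; lengths in m; the calibration is good to about 2 mm. A picture is of the moment at which its call begins.
A pose or a line that the arm cannot do raises IKError and nothing moves.
- finish_job(): hands the job in; it is judged then, once.
The state is a dict: "t": time; "joints": joint angles; "joint_vel": joint speeds; "joint_efforts": joint torques, N m; "tool_pos": TCP position; "ee_rot": TCP orientation; "contact_force": force on the tool from outside, world axes, zero at the start; "moment": the same for the moment, N m; "finger_gap": finger opening in m; "finger_force": force on a finger pad.
Only numpy, scipy, OpenCV 4.12 (cv2) and the standard library are available. Lean on these libraries where they do the work, as an engineer would, in place of code of your own. Each camera call takes 0.05 s, during which the arm holds its last target. There are 200 camera calls.

## Working session

There is one attempt and no reset: what is moved stays moved. The work goes in short steps, each a Python script; the robot and the scene stay as the last script left them, time stands still between calls to the robot, and variables do not carry over. Pictures are saved under pics/ and viewed, at most 10 in all, crops included, and the job is handed in when it is done.

```bash
ls; mkdir -p pics; cat > h.py <<'E'
import numpy as np, cv2
from plant import *
def K(c):
    f=210/np.tan(np.radians(c["fov_y"])/2)
    return np.array([[f,0,c["cx"]],[0,f,c["cy"]],[0,0,1.]])
def ray(c,uv,z):
    p=cv2.undistortPoints(np.array(uv,float).reshape(-1,1,2),K(c),np.array(c["dist_coeffs"],float)).reshape(-1,2)
    R=np.array(c["R"]);t=np.array(c["t"]);o=-R.T@t
    d=np.c_[p,np.ones(len(p))]@R
    return o+d*((z-o[2])/d[:,2])[:,None]
def cloud(c):
    v,u=np.mgrid[0:420,0:560]; uv=np.c_[u.ravel(),v.ravel()].astype(float)
    p=cv2.undistortPoints(uv.reshape(-1,1,2),K(c),np.array(c["dist_coeffs"],float)).reshape(-1,2)
    z=c["depth"].ravel(); R=np.array(c["R"]);t=np.array(c["t"])
    return ((np.c_[p,np.ones(len(p))]*z[:,None]-t)@R).reshape(420,560,3)
def save(n,im): cv2.imwrite("pics/"+n+".png",cv2.cvtColor(im,cv2.COLOR_RGB2BGR))
def proj(c,X):
    return cv2.projectPoints(np.array(X,float).reshape(-1,3),cv2.Rodrigues(np.array(c["R"],float))[0],np.array(c["t"],float),K(c),np.array(c["dist_coeffs"],float))[0].reshape(-1,2)
E
python3 - <<'E'
from h import *
import pickle
d={n:camera(n) for n in("scene","top","wrist")}
pickle.dump(d,open("c0.pkl","wb"))
for n in d: save(n+"0",d[n]["image"]); c=d[n];print(n,c["fov_y"],-np.array(c["R"]).T@c["t"],np.array(c["R"])[2])
s=state();print(s["t"],s["ee_rot"],s["contact_force"],s["finger_gap"])
E
```

```text
pics
scene 44.775416854047464 [1.11835944 0.24769743 1.15991986] [-0.4383514  -0.22640635 -0.86982079]
top 45.82048316760848 [ 0.35028911 -0.01068069  1.20777959] [ 0.17610012 -0.00462987 -0.98436137]
wrist 71.12536186521858 [ 0.35734961 -0.54835867  0.3726959 ] [-0.28531285 -0.13649472 -0.94866526]
0.15 [ 9.74484506e-01  2.24453196e-01 -1.24685349e-04 -8.33158017e-04] [ 0.58620113 -0.37972157  0.19831764] 0.08543931626022457
```

View pics/top0.png

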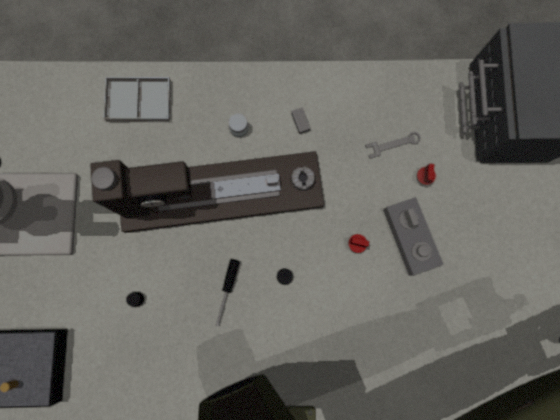

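View pics/scene0.png

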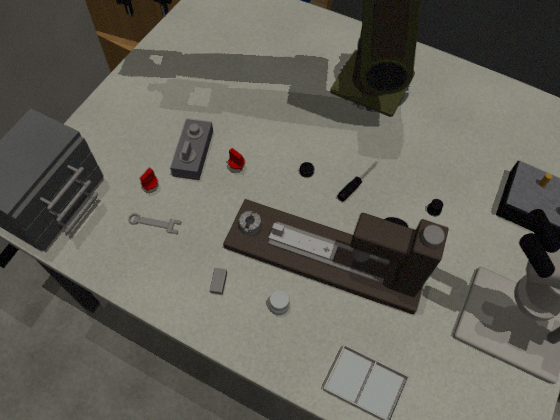

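The top view shows the tester's socket at about (303,178), the bar's grip at (272,181), the cross at about (221,188) and the column at (105,180). The key's wing is at (410,217) and the plug at (422,251) in the rest block. The red look-alikes are at (427,175) and (358,243).

```bash
python3 - <<'E'
from h import *
import pickle
d=pickle.load(open("c0.pkl","rb"))
c=d["top"];s=d["scene"]
P=cloud(c)
for n,uv,z in [("socket",(303,178),.06),("cornA",(319,153),.03),("cornB",(324,208),.03),("mark",(221,188),.044),("grip",(272,181),.078),("key",(410,215),.085),("plug",(422,251),.067),("restc",[(387,208),(414,199),(441,264),(413,274)],.042),("red",(358,243),.04),("red2",(427,175),.04),("nosearm",[(185,163),(189,195)],.2),("spanner",(375,150),.01),("puck",(285,276),.02),("gauge",(301,121),.02)]:
    r=ray(c,uv,z); print(n,r.round(3).tolist(),P[np.atleast_2d(uv)[0][1],np.atleast_2d(uv)[0][0]].round(3))
for n,uv,z in [("socket",(250,221),.06),("mark",(325,250),.044),("grip",(277,229),.078),("key",(186,145),.085),("plug",(195,128),.067)]:
    print("S",n,ray(s,uv,z).round(3).tolist())
a=cv2.resize(c["image"][140:230,90:330],None,fx=3.3,fy=3.3,interpolation=2)
b=cv2.resize(c["image"][190:285,370:450],None,fx=3.1,fy=3.1,interpolation=2)
e=cv2.resize(s["image"][190:310,215:455],None,fx=3.3,fy=3.3,interpolation=2)
im=np.zeros((600,800,3),np.uint8); 
a=a[:297,:800]; im[:a.shape[0],:a.shape[1]]=a
b2=cv2.resize(b,None,fx=1,fy=1); im[300:300+b2.shape[0],:b2.shape[1]]=b2
e=cv2.resize(e,(540,270)); im[300:570,255:795]=e
save("crops",im)
E
```

```text
socket [[0.621, -0.082, 0.06]] [ 0.624 -0.083  0.047]
cornA [[0.691, -0.125, 0.03]] [ 0.699 -0.127  0.   ]
cornB [[0.554, -0.134, 0.03]] [ 0.559 -0.137 -0.001]
mark [[0.602, 0.113, 0.044]] [0.601 0.113 0.044]
grip [[0.61, -0.009, 0.078]] [ 0.61  -0.009  0.078]
key [[0.527, -0.323, 0.085]] [ 0.527 -0.323  0.084]
plug [[0.446, -0.351, 0.067]] [ 0.446 -0.351  0.067]
restc [[0.551, -0.282, 0.042], [0.572, -0.347, 0.042], [0.418, -0.4, 0.042], [0.395, -0.334, 0.042]] [ 0.55  -0.281  0.044]
red [[0.468, -0.21, 0.04]] [ 0.466 -0.207  0.062]
red2 [[0.631, -0.382, 0.04]] [ 0.625 -0.373  0.066]
nosearm [[0.622, 0.172, 0.2], [0.553, 0.162, 0.2]] [0.619 0.17  0.209]
spanner [[0.703, -0.266, 0.01]] [ 0.703 -0.266  0.01 ]
puck [[0.393, -0.038, 0.02]] [ 0.393 -0.038  0.018]
gauge [[0.777, -0.082, 0.02]] [ 0.776 -0.082  0.023]
S socket [[0.626, -0.079, 0.06]]
S mark [[0.603, 0.115, 0.044]]
S grip [[0.622, -0.006, 0.078]]
S key [[0.519, -0.33, 0.085]]
S plug [[0.449, -0.35, 0.067]]
```

View pics/crops.png

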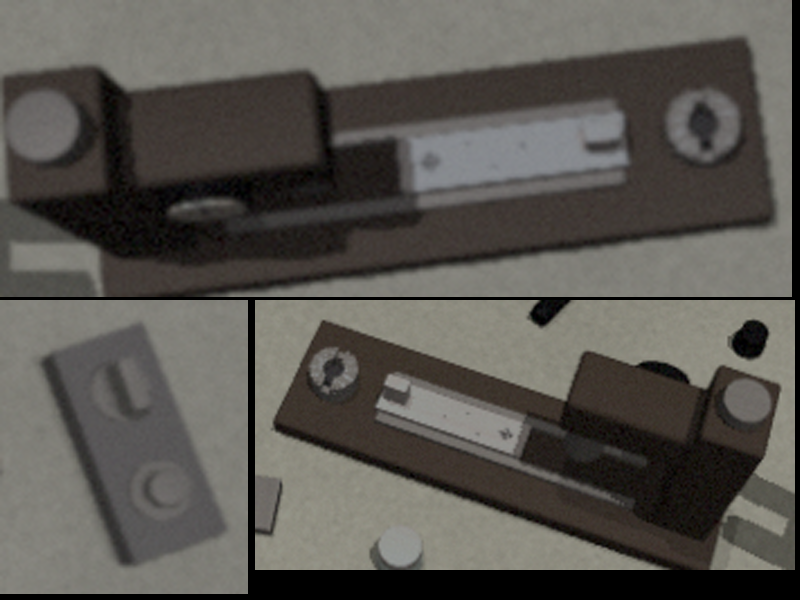

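The crops confirm the cross (430,160), the bar grip (603,130) and the socket with its notches across the channel (705,122). The key is the winged one in the upper hole of the rest. Now I'll fit these from depth.

```bash
python3 - <<'E'
from h import *
import pickle
d=pickle.load(open("c0.pkl","rb"))
def sel(Q,z0,z1,c,r): return Q[(Q[:,2]>z0)&(Q[:,2]<z1)&(np.hypot(Q[:,0]-c[0],Q[:,1]-c[1])<r)]
def rect(n,p):
    (x,y),(w,h),a=cv2.minAreaRect((p[:,:2]*1000).astype(np.float32)); print(n,len(p),"c",round(x,1),round(y,1),"wh",round(w,1),round(h,1),"a",round(a,1),"z",p[:,2].mean().round(4))
for v in("top","scene"):
    Q=cloud(d[v]).reshape(-1,3); print(v)
    rect("plinth",sel(Q,.025,.034,(.6,.0),.25)); 
    p=sel(Q,.054,.064,(.622,-.081),.04); rect("collar",p); print(p.mean(0))
    rect("grip",sel(Q,.073,.082,(.612,-.008),.03))
    rect("bartop",sel(Q,.0415,.0465,(.607,.05),.11))
    rect("wing",sel(Q,.08,.09,(.525,-.325),.04))
    rect("keyflange",sel(Q,.0455,.05,(.525,-.325),.045))
    rect("plug",sel(Q,.062,.07,(.447,-.351),.03))
    rect("rest",sel(Q,.037,.0435,(.484,-.34),.12))
    rect("cap",sel(Q,.2,.3,(.6,.3),.15)) 
    rect("arm",sel(Q,.19,.225,(.6,.2),.12))
E
```

```text
top
plinth 5452 c 562.4 33.0 wh 394.0 406.4 a 23.9 z 0.0295
collar 256 c 622.5 -81.3 wh 51.4 50.1 a 0.0 z 0.0593
[ 0.62331561 -0.08185184  0.05933881]
grip 75 c 614.4 -9.0 wh 23.4 17.6 a 89.9 z 0.0769
bartop 747 c 603.7 60.3 wh 60.8 174.6 a 8.1 z 0.0438
wing 111 c 523.5 -329.0 wh 38.6 14.4 a 18.5 z 0.0847
keyflange 119 c 522.4 -328.1 wh 83.0 73.6 a 9.5 z 0.0472
plug 115 c 447.6 -355.1 wh 29.3 25.3 a 88.7 z 0.0662
rest 1351 c 472.7 -303.9 wh 169.7 159.1 a 19.1 z 0.041
cap 3585 c 577.0 255.8 wh 83.7 185.7 a 3.3 z 0.229
arm 2271 c 578.1 233.6 wh 83.0 141.2 a 3.9 z 0.2124
scene
plinth 4323 c 579.6 35.5 wh 422.4 398.8 a 23.5 z 0.0309
collar 215 c 625.7 -79.7 wh 51.1 52.2 a 10.3 z 0.0606
[ 0.62617042 -0.07874278  0.06062537]
grip 69 c 616.4 -6.6 wh 18.3 26.3 a 7.6 z 0.0782
bartop 692 c 609.6 49.0 wh 63.7 214.7 a 6.8 z 0.0443
wing 72 c 526.7 -329.4 wh 41.8 15.6 a 12.9 z 0.0863
keyflange 195 c 525.7 -328.3 wh 84.9 72.1 a 17.9 z 0.0471
plug 41 c 450.2 -355.3 wh 24.6 25.8 a 5.6 z 0.0672
rest 380 c 473.0 -305.7 wh 174.5 158.1 a 21.5 z 0.0415
cap 3225 c 580.4 257.3 wh 83.4 185.2 a 3.2 z 0.2303
arm 2072 c 581.9 240.8 wh 83.8 151.7 a 3.9 z 0.2136
```

```bash
cat >> h.py <<'E'
from scipy.spatial.transform import Rotation as Rot
def q(a):
    c,s=np.cos(np.radians(a)),np.sin(np.radians(a))
    return Rot.from_matrix([[c,s,0],[s,-c,0],[0,0,-1]]).as_quat().tolist()
E
python3 - <<'E'
from h import *
for n,p in [("bar",(.615,-.01,.2)),("barlow",(.61,.05,.05)),("sock",(.624,-.08,.07)),("rest",(.525,-.329,.05))]:
    for a in (6,96,186,-84,17,197):
        j=solve_ik(list(p),q(a)); print(n,a,None if j is None else np.round(j,2))
E
```

```text
bar 6 [-0.1   0.07  1.76 -0.    1.31  1.36]
bar 96 [-0.1   0.07  1.76 -0.    1.31 -0.21]
bar 186 [-0.1   0.07  1.76 -0.    1.31 -1.78]
bar -84 None
bar 17 [-0.1   0.07  1.76 -0.    1.31  1.17]
bar 197 [-0.1   0.07  1.76 -0.    1.31 -1.97]
barlow 6 [-0.01  0.22  1.87 -0.    1.05  1.46]
barlow 96 [-0.01  0.22  1.87 -0.    1.05 -0.11]
barlow 186 [-0.01  0.22  1.87 -0.    1.05 -1.68]
barlow -84 None
barlow 17 [-0.01  0.22  1.87 -0.    1.05  1.27]
barlow 197 [-0.01  0.22  1.87 -0.    1.05 -1.87]
sock 6 [-0.21  0.23  1.82 -0.    1.09  1.25]
sock 96 [-0.21  0.23  1.82 -0.    1.09 -0.32]
sock 186 [-0.21  0.23  1.82 -0.    1.09 -1.89]
sock -84 [-0.21  0.23  1.82 -0.    1.09  2.82]
sock 17 [-0.21  0.23  1.82 -0.    1.09  1.06]
sock 197 [-0.21  0.23  1.82 -0.    1.09 -2.08]
rest 6 [-0.65  0.23  1.85 -0.    1.06  0.82]
rest 96 [-0.65  0.23  1.85 -0.    1.06 -0.75]
rest 186 [-0.65  0.23  1.85 -0.    1.06 -2.32]
rest -84 [-0.65  0.23  1.85 -0.    1.06  2.39]
rest 17 [-0.65  0.23  1.85 -0.    1.06  0.63]
rest 197 [-0.65  0.23  1.85 -0.    1.06 -2.51]
```

```bash
python3 - <<'E'
from h import *
import pickle
move_pose([.605,.03,.20],q(186))
c=camera("wrist"); pickle.dump(c,open("c1.pkl","wb")); save("w1",cv2.resize(c["image"],(800,600)))
print(state()["t"],-np.array(c["R"]).T@c["t"])
E
```

```text
2.6667 [0.52375858 0.02109092 0.34257216]
```

View pics/w1.png

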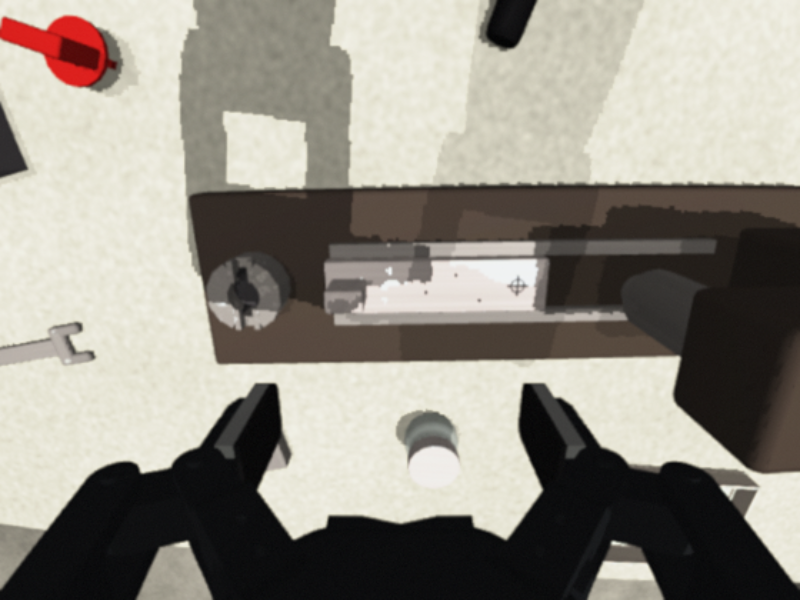

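The wrist view shows (in 800x600 pixels) the cross at (517,286), the grip block at (345,295) and the socket at (245,290). The plinth's end corners are at (191,196) and (217,362). The nose hides the indenter tip.

```bash
python3 - <<'E'
from h import *
import pickle
c=pickle.load(open("c1.pkl","rb")); k=.7
def px(*a): return (np.array(a,float)+.5)*k-.5
mk=ray(c,px((517,286)),.044)[0]
co=ray(c,px((191,196),(217,362),(700,186),(600,359)),.03)
print("mark",mk,"\ncorners",co)
Q=cloud(c).reshape(-1,3)
def sel(z0,z1,ce,r): return Q[(Q[:,2]>z0)&(Q[:,2]<z1)&(np.hypot(Q[:,0]-ce[0],Q[:,1]-ce[1])<r)]
def rect(n,p):
    (x,y),(w,h),a=cv2.minAreaRect((p[:,:2]*1000).astype(np.float32)); print(n,len(p),"c",round(x,1),round(y,1),"wh",round(w,1),round(h,1),"a",round(a,1),"z",p[:,2].mean().round(4)); return np.array([x,y])/1000
s=rect("collar",sel(.055,.066,(.624,-.08),.035))
g=rect("grip",sel(.074,.083,(.616,-.008),.03))
# bar+grip top mask: bar rectangle via bright pixels in channel
print("edges yaw",[np.degrees(np.arctan2(-(b-a)[0],(b-a)[1])) for a,b in((co[0],co[2]),(co[1],co[3]))],"width",np.linalg.norm(co[0]-co[1]))
print("socket-mark",mk[:2]-s,np.linalg.norm(mk[:2]-s),"grip-mark",np.linalg.norm(mk[:2]-g),"yaw",np.degrees(np.arctan2(-(mk[:2]-s)[0],(mk[:2]-s)[1])))
e=ray(c,px((325,262),(545,258),(325,315),(541,312)),.044);print("bar corners",e)
E
```

```text
mark [0.60112571 0.11703153 0.044     ] 
corners [[ 0.56153767 -0.12886013  0.03      ]
 [ 0.69546549 -0.11391019  0.03      ]
 [ 0.51432334  0.24356992  0.03      ]
 [ 0.65976671  0.20332216  0.03      ]]
collar 1464 c 624.4 -80.4 wh 51.1 52.1 a 5.1 z 0.0595
grip 437 c 614.9 -7.4 wh 15.7 26.4 a 6.9 z 0.0776
edges yaw [np.float64(7.225055733903429), np.float64(6.420595468918696)] width 0.13475963947297626
socket-mark [-0.02322738  0.19743451] 0.1987961192509394 grip-mark 0.12521116195365223 yaw 6.709776225290951
bar corners [[ 0.59773484 -0.02569081  0.044     ]
 [ 0.57801869  0.13346414  0.044     ]
 [ 0.63884833 -0.02371773  0.044     ]
 [ 0.61946955  0.13929255  0.044     ]]
```

```bash
cat >> h.py <<'E'
YAW=6.75; S=np.array([.6244,-.0804]); Y=np.array([-np.sin(np.radians(YAW)),np.cos(np.radians(YAW))]); X=np.array([Y[1],-Y[0]])
def T(x,y,z): return list(S+x*X+(y+.18)*Y)+[z]
E
python3 - <<'E'
from h import *
g=[.6149,-.0074]
move_gripper(.055,25)
move_pose(g+[.12],q(180+YAW)); print(state()["contact_force"])
print(move_linear(g+[.053],v=.1,threshold=8))
move_gripper(.0,25); s=state(); print(s["finger_gap"],s["finger_force"],s["tool_pos"],s["contact_force"])
p=np.array(g)+.0812*Y; print(p,T(0,-.025,.053))
move_linear(list(p)+[.053],v=.06); s=state(); print(s["tool_pos"],s["contact_force"],s["t"])
move_gripper(.055)
move_linear(list(p)+[.11],v=.15); s=state();print(s["t"],s["tool_pos"])
import pickle
# look from the socket side-ish
move_pose(T(0,-.06,.12),q(180+YAW)); 
c=camera("wrist"); pickle.dump(c,open("c2.pkl","wb")); save("w2",cv2.resize(c["image"],(800,600)))
t=camera("scene"); pickle.dump(t,open("s2.pkl","wb"));print(state()["t"])
E
```

```text
[0.3987108  0.11000714 0.42352681]
False
0.025785261400210615 25.78230321407318 [ 0.61562564 -0.00759755  0.05406858] [-0.17042713 -0.3978805   3.45223628]
[0.60535596 0.07323716] [np.float64(0.6061817033940351), np.float64(0.07352561082801357), 0.053]
[0.60625007 0.07310552 0.0540732 ] [ 0.18476773 -3.63066016  5.74851133] 6.2083
7.1333 [0.60528123 0.07323871 0.10998959]
7.5
```

View pics/w2.png

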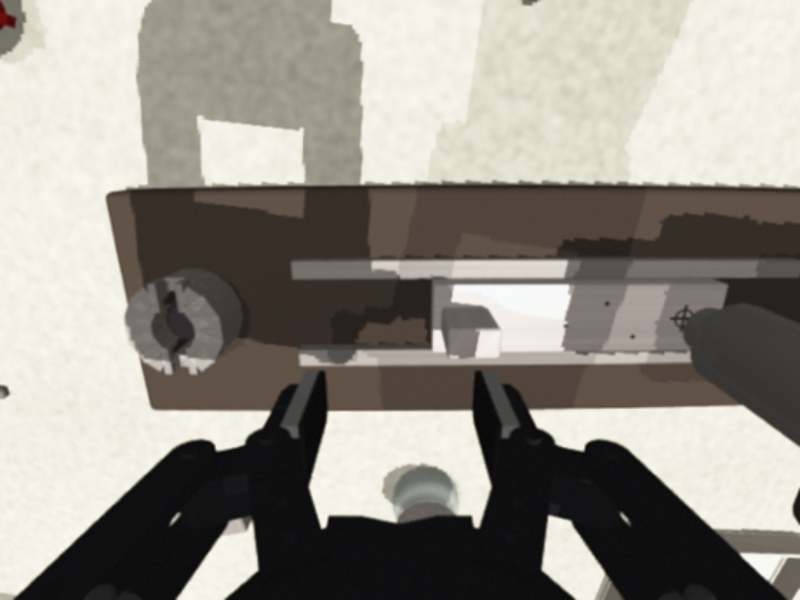

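The cross is now at (684,318) in 800x600 pixels, just beside the nose, and the block is released. I'll measure its distance from the socket and fit the nose's axis.

```bash
python3 - <<'E'
from h import *
import pickle
from scipy.optimize import least_squares
c=pickle.load(open("c2.pkl","rb"))
def loc(p): d=np.asarray(p)[...,:2]-S; return np.c_[d@X,d@Y-.18]
mk=ray(c,(np.array([684,318.])+.5)*.7-.5,.044)[0]; print("mark",loc(mk))
for n,c in [("w2",c),("s2",pickle.load(open("s2.pkl","rb"))),("w1",pickle.load(open("c1.pkl","rb")))]:
    Q=cloud(c).reshape(-1,3); L=np.c_[loc(Q),Q[:,2]]
    p=L[(L[:,2]>.056)&(L[:,2]<.064)&(np.hypot(L[:,0],L[:,1]+.18)<.035)]
    if len(p)>20: print(n,"collar",(p.min(0)+p.max(0))/2,len(p))
    p=L[(L[:,2]>.074)&(L[:,2]<.082)&(abs(L[:,0])<.02)&(abs(L[:,1]+.025)<.03)]
    if len(p)>20: print(n,"grip",(p.min(0)+p.max(0))/2,len(p),np.ptp(p,0))
    p=L[(L[:,2]>.085)&(L[:,2]<.15)&(np.hypot(L[:,0],L[:,1]-.1)<.027)]
    if len(p)>30:
        f=least_squares(lambda v:np.hypot(p[:,0]-v[0],p[:,1]-v[1])-.021,[0,.1],loss="soft_l1",f_scale=.001); print(n,"nose",f.x,len(p),np.sqrt((f.fun**2).mean()))
    p=L[(L[:,2]>.1)&(L[:,2]<.16)&(abs(L[:,0])<.01)&(L[:,1]>.05)&(L[:,1]<.09)]
E
```

```text
mark [[-0.00029971  0.10073571]]
w2 collar [ 8.24928698e-05 -1.80167193e-01  5.90547208e-02] 2685
w2 grip [-0.00045747 -0.02510187  0.07689363] 849 [0.01639472 0.02601537 0.00576834]
w2 nose [-0.00082287  0.10023111] 4807 0.0005558370876607812
s2 collar [-0.00040301 -0.17965831  0.0599947 ] 203
s2 grip [ 0.00060304 -0.02483415  0.07792358] 61 [0.0186031  0.02578417 0.00768382]
s2 nose [-0.00087401  0.09887105] 159 0.0008599367005794536
w1 collar [ 0.00018266 -0.180182    0.05890143] 1424
w1 nose [-0.00067494  0.10020278] 2008 0.0004920761304599191
```

```bash
python3 - <<'E'
from h import *
move_linear(T(0,-.06,.2),v=.25)
move_pose([.525,-.329,.19],q(197))
c=camera("wrist"); Q=cloud(c).reshape(-1,3)
def rect(n,p):
    (x,y),(w,h),a=cv2.minAreaRect((p[:,:2]*1000).astype(np.float32)); print(n,len(p),"c",round(x,1),round(y,1),"wh",round(w,1),round(h,1),"a",round(a,1),"z",p[:,2].max().round(4))
def sel(z0,z1,ce,r): return Q[(Q[:,2]>z0)&(Q[:,2]<z1)&(np.hypot(Q[:,0]-ce[0],Q[:,1]-ce[1])<r)]
rect("wing",sel(.082,.089,(.525,-.329),.03)); rect("flange",sel(.0455,.05,(.525,-.329),.03)); rect("plug",sel(.063,.07,(.449,-.355),.02))
save("w3",c["image"]); print(state()["t"])
E
```

```text
wing 675 c 523.8 -329.1 wh 39.4 13.6 a 17.4 z 0.0872
flange 891 c 523.5 -329.7 wh 42.7 44.4 a 18.6 z 0.0497
plug 826 c 448.5 -354.4 wh 27.7 26.9 a 7.7 z 0.0693
9.425
```

View pics/w3.png

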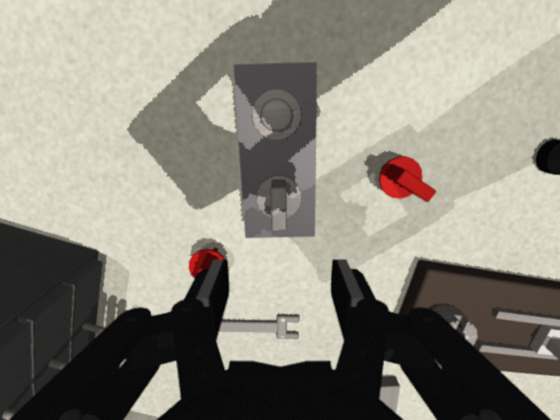

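The view shows the key's wing at (278,203), near-aligned with the tool, and the plug at (277,112). The red look-alikes are clear of the fingers. I'll grasp and lift.

```bash
python3 - <<'E'
from h import *
k=[.5238,-.3292]
move_pose(k+[.12],q(197.4))
print(move_linear(k+[.053],v=.1,threshold=8),state()["tool_pos"])
move_gripper(0,70); s=state(); print(s["finger_gap"],s["finger_force"],s["tool_pos"])
print(move_linear(k+[.16],v=.12)); s=state(); print(s["finger_gap"],s["finger_force"],s["contact_force"])
move_pose(T(0,-.18,.16),q(180+YAW)); s=state(); print(s["tool_pos"],s["t"],s["contact_force"])
c=camera("scene"); t=camera("wrist"); top=camera("top")
for c in(c,t,top):
    Q=cloud(c).reshape(-1,3); tp=np.array(s["tool_pos"])
    p=Q[(np.hypot(Q[:,0]-tp[0],Q[:,1]-tp[1])<.03)&(Q[:,2]>.11)&(Q[:,2]<.162)]
    if len(p): print(len(p),"flange top z?",np.percentile(p[:,2],[10,50,90]),(p.min(0)+p.max(0))/2,np.ptp(p,0))
save("w4",t["image"]);import pickle;pickle.dump((c,t),open("c4.pkl","wb"))
E
```

```text
False [ 0.52423352 -0.32957448  0.05360437]
0.013096705283331116 68.97932767868042 [ 0.52431421 -0.32956839  0.0538562 ]
False
0.013085240204157328 68.34702730178833 [ 0.25702176  0.03031077 -1.25252293]
[ 0.62409697 -0.08118562  0.15955458] 13.1583 [-0.51552043  0.08421882 -1.44734634]
116 flange top z? [0.1515689  0.15438981 0.15793784] [ 0.62655341 -0.08034358  0.14464176] [0.0411842  0.04460485 0.03324504]
1612 flange top z? [0.15132871 0.15264264 0.15388651] [ 0.61486159 -0.08113894  0.14547751] [0.02793326 0.04525772 0.03294196]
```

View pics/w4.png

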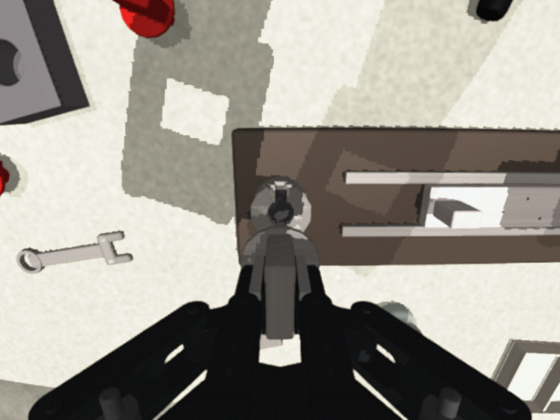

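The key is held upright, directly over the socket (280,210), and the notches line up with the wing. Next I insert it with force checks.

```bash
python3 - <<'E'
from h import *
sleep(.2);print("settled",state()["tool_pos"],T(0,-.18,0))
move_linear(T(0,-.18,.102),v=.12); sleep(.1); s=state(); print(s["tool_pos"],s["contact_force"])
for z,th in((.083,8),(.0695,20)):
    r=move_linear(T(0,-.18,z),v=.03,threshold=th); s=state(); print(z,r,np.round(s["tool_pos"],4),np.round(s["contact_force"],2),np.round(s["moment"],2),s["finger_gap"],s["t"])
    if r: break
E
```

```text
settled [ 0.62429792 -0.0812322   0.16004876] [np.float64(0.6244), np.float64(-0.0804), 0]
[ 0.62534422 -0.08058682  0.10336928] [-0.03310481 -0.17688789 -0.12434384]
0.083 False [ 0.6245 -0.0804  0.083 ] [-0.31 -0.34 -1.67] [ 0.01  0.01 -0.05] 0.01274818331534719 15.025
0.0695 False [ 0.6253 -0.0806  0.0719] [-3.57  0.6  11.24] [0.1  0.73 0.03] 0.013295439471658498 15.625
```

The key is home: TCP z is 0.0719 against 0.0718 expected, with 11 N on the tool. Now I turn it clockwise in steps, keeping the push on.

```bash
python3 - <<'E'
from h import *
for a in (15,30,45,60,75,91):
    j=solve_ik(T(0,-.18,.069),q(180+YAW-a)); goto_joints(list(j)); s=state()
    print(a,np.round(s["tool_pos"],4),np.round(s["contact_force"],1),np.round(s["moment"],2),round(s["joints"][5],3),round(s["finger_gap"],4),round(s["t"],2))
    if np.linalg.norm(s["contact_force"])>35: break
import pickle
sleep(.3); c=camera("wrist"); pickle.dump((c,camera("scene"),camera("top")),open("c5.pkl","wb")); 
save("w5",cv2.resize(c["image"],(800,600)))
s=state();print(np.round(s["contact_force"],1),s["finger_force"],s["joint_vel"][5])
E
```

```text
15 [ 0.6258 -0.0809  0.0719] [-3.   0.1 11.5] [ 0.03  0.62 -0.07] -1.64 0.0131 15.98
30 [ 0.6258 -0.0812  0.0719] [-3.4 -1.9 12.1] [-0.11  0.71 -0.05] -1.378 0.0131 16.34
45 [ 0.6257 -0.0814  0.0719] [-4.6 -1.4 11.1] [-0.21  0.78 -0.08] -1.116 0.0131 16.7
60 [ 0.6255 -0.0816  0.0719] [-5.3 -2.7 12. ] [-0.3   0.93 -0.06] -0.855 0.0129 17.06
75 [ 0.6254 -0.0817  0.0719] [-5.  -1.6 12.1] [-0.39  0.96 -0.04] -0.593 0.0129 17.42
91 [ 0.6251 -0.0818  0.0719] [-6.9 -2.1 13. ] [-0.45  1.16 -0.  ] -0.314 0.0131 17.79
[-6.4 -3.5 12.7] 70.43559551239014 -0.00021621668826368783
```

View pics/w5.png

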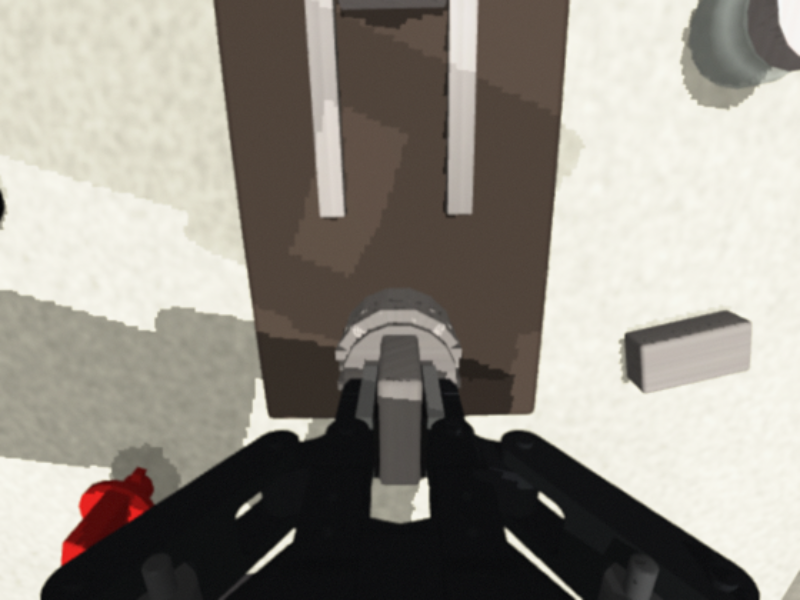

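The wing now lies along the channel, aligned with the fingers, with the flange on the collar at about (400,350). I'll do a last check of the bar and then hand in.

```bash
python3 - <<'E'
from h import *
import pickle
def loc(p): d=np.asarray(p)[...,:2]-S; return np.c_[d@X,d@Y-.18]
for n,c in zip("wst",pickle.load(open("c5.pkl","rb"))):
    Q=cloud(c).reshape(-1,3); L=np.c_[loc(Q),Q[:,2]]
    p=L[(L[:,2]>.074)&(L[:,2]<.082)&(abs(L[:,0])<.02)&(abs(L[:,1]+.025)<.03)]
    if len(p)>20: print(n,"grip",(p.min(0)+p.max(0))/2,len(p))
    p=L[(L[:,2]>.095)&(L[:,2]<.112)&(np.hypot(L[:,0],L[:,1]+.18)<.03)]
    if len(p)>20: print(n,"wing",cv2.minAreaRect((p[:,:2]*1000).astype(np.float32)),p[:,2].max())
s=state(); print(s["tool_pos"],s["contact_force"],s["finger_force"],s["t"])
print(finish_job())
E
```

```text
w wing ((3.0262794494628906, -179.3763885498047), (38.7387580871582, 39.38077926635742), 31.912872314453125) 0.11198811983123574
s grip [ 0.00117153 -0.02466577  0.07807262] 68
s wing ((4.678958892822266, -167.15936279296875), (11.599190711975098, 32.038978576660156), 84.89653015136719) 0.1119778199576497
t grip [-0.00174734 -0.02669477  0.07780872] 72
[ 0.62510791 -0.08178877  0.0718792 ] [-6.40355929 -3.51663797 12.71507899] 70.43559551239014 18.2417
the job is handed in; nothing more can be done
None
```

I handed the job in at about 18.2 s, but no verdict came back. The cross measured within about 1 mm of the indenter tip. The key is fully home, turned about 91° clockwise, and still gripped and pushed in; I couldn't read the follower's turn or the indenter's force directly.

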